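# Close the tumbler: set its lid on the bowl and snap the clamp bail shut

### The arm

A 7-joint arm with a two-finger parallel gripper is mounted at the origin on the work surface. World frame = base frame: x ahead of the robot, y to its left, z up, the work surface at z = 0. Lengths are in mm, angles in degrees, forces in N, time in s.
With the tool pointing down it reaches from about 400 to 875 mm from the base axis. Payload 19.3 kg.
Tool frame: the origin (TCP) lies on the centre line of the jaws, within the pads' length; the fingertips stand 11 mm ahead of it and the grasp point (between the pads) lies 8 mm behind it (robot.finger_overhang is the distance from the TCP to the fingertips, in mm); z points along the fingers, y is the line along which they close (so a half turn about z gives the same grasp; the last joint's range is limited). The gripper opens to 85 mm and grips with 20 to 120 N. Pads are 22 mm wide; open, the fingers measure 114 mm over their backs; the gripper's body (76 mm by 85 mm) begins 54 mm behind the grasp point. The pads swing forward as they close: fully open they stand 13 mm farther back than shut.
Start: joints at [-78.679, 29.874, -2.08, 91.645, 1.215, 58.505, -6.463], TCP at [165.401, 602.708, 242.291] pointing down, gripper open.
Joint ranges: [-166.77, 166.77], [-17.47, 122.26], [-85.68, 81.53], [9.62, 139.38], [-72.42, 252.41], [9.2, 110.78], [-144.41, 144.41]. Speed limits (degrees/s): [108.29, 108.29, 136.94, 136.94, 172.46, 172.46, 172.46].

### API

Orientations are given as [roll, pitch, yaw] about the fixed x, y, z axes, in that order (R = Rz(yaw) Ry(pitch) Rx(roll)).
In Python, from plant import robot gives the robot as it stands.
- The arm moves only by the tool send_rows, never from a script. Its argument "increments" is a list of rows, each a list of 3 entries, a list of its own where there are three numbers: the finger opening in m, from 0 to 0.0854, then the shift along the tool's x, y, z in m, then the turn about the tool's z in degrees. A call has exactly 5 rows; each row is the pose to reach, as a shift and turn from the pose commanded when the call began, along the tool's axes at that moment; what a row does not reach only later rows make up. A row lasts 1/12 s, in which the tool goes at most 41.7 mm and 7.16 degrees, less where a joint would pass 70% of its speed; a pose out of reach is approached as far as the arm can. A call with a gripper value outside its range is refused whole. The fingers move at their own pace and stop on an object; "squeeze" is the grip in N (left out, the last holds). Time passes only in rows, so rows that repeat a pose let the fingers close, or fill a call up. It gives the time, the measured TCP pose, the force, the opening and the grip force at its end, in the units of the state.
- robot.read_state(): the state, without advancing time (a new reading comes with each control period).
- robot.camera(name): name is "side" or "top"; returns (picture, depth): 384x512x3 uint8, red, green, blue; 384x512 float32, mm along the optical axis (not along the pixel's ray), 0 where there is no reading.
- robot.get_calibration(name): a dict with "mtx" (3x3 intrinsics, pixels), "world_to_cam" (4x4, takes a point from world to camera coordinates). Camera axes: x right, y up, looking along -z (the intrinsics and any distortion apply to the point x, -y, -z); pixel columns grow to the right and rows downward; lengths in mm; the calibration is good to about 2 mm. A picture is of the moment at which its call begins. get_calibration takes no time and is no camera call.
- robot.close_job(): hands the job in; it is judged then, once.
Trained networks look in the newest picture that a camera, given by its name, has taken for a name from the list of things; names that differ only in an ending like _2 or _b are one class to them, and where a whole thing is asked for, a point or a joint stands for the part that bears it (a point fixed in the world has none). Each returns a list of dicts, best first, with "confidence" (0 to 1); they miss things now and then, are a little off and sometimes report something else, mostly with a low value. They report only what shows in the picture. A call takes as long as a camera call. They do not tell look-alikes from the thing itself.
- robot.find_in(camera, target): "point" ([x, y, z] in mm, in world coordinates, good to about 4 mm: the middle of the surface that is visible of it).
- robot.pinpoint(camera, target): "point" ([x, y, z] in mm, in world coordinates, good to about 4 mm: a listed point, or the origin of a listed thing).
The state is a dict: "t": time; "joint_positions": joint angles; "qd": joint speeds; "joint_efforts": joint torques, N m; "eef_pos": TCP position; "orientation": TCP orientation; "contact_force": force on the tool from outside, world axes, zero at the start; "wrist_torque": the same for the moment, N m; "width": finger opening in mm; "finger_force": force on a finger pad.
Only numpy, scipy, OpenCV 4.12 (cv2) and the standard library are available. Lean on these libraries where they do the work, as an engineer would, in place of code of your own. Each camera call takes 0.05 s, during which the arm holds its last target. There are 200 camera calls.

### The job

The brass blanks are in the small vibratory tumbler and it has to be closed before it runs. Set the loose knobbed lid down on the bowl, without dropping it, so that it sits fully home and level on the rim; then swing the hinged steel bail over the lid and press it down until its crossbar is snapped in under the spring catch, and let go. Leave the brass dial and the other things on the table where they are.

Things in the scene. Friction and masses are not known exactly. Their poses are not given: they have to be found in the camera images.
- tumbler: bench-top vibratory tumbler, fixed to the table: a teal square base 150 x 150 mm, 42 mm high, springs, and on them a round grey open bowl 150 mm across, its rim 130 mm above the table. Origin under its middle at table height, z up; the bail's hinge bracket is on its +y side and the spring catch on its -y side. Nothing on it but the lid, the bail and the catch can move
- tumbler_rim (a point): centre of the bowl's mouth at the height of the rim; axes as tumbler. The mouth is 142 mm in inner diameter, the wall 4 mm thick, and the bowl is empty for 40 mm below the rim
- lid: loose turned aluminium lid, 0.2 to 0.4 kg, standing on the table spigot down: a flat disc 156 mm in diameter and 6 mm thick, below it a spigot 136 mm in diameter and 10 mm deep that drops into the bowl's mouth, on top a round knob. Origin at the centre of the spigot's underside, z up
- lid_seat (a point): centre of the underside of the lid's disc, 10 mm above the lid's origin; it coincides with tumbler_rim when the lid is seated
- lid_knob (a point): middle of the lid's round knob, the place to grip: 36 mm in diameter and 24 mm tall, on a narrower neck; this point is 28 mm above the disc's top face and 12 mm below the knob's top
- bail (a joint): angle of the clamp bail, rad: 0 = shut, flat across the lid; 1.57 = upright; starts leaning back at 1.9 to 2.3, stops at 2.45. A U of 8 mm steel rod: two legs 70 mm apart (axis to axis) that pass either side of the lid's knob, and a crossbar 180 mm from the hinge. Its stiff hinge (0.22 N m) leaves it wherever it is put; 2 to 3 N at the crossbar moves it. It cannot shut over an unseated lid
- bail_hinge (a point): hinge axis of the bail, midway between its legs, 88 mm from the bowl's axis on the tumbler's +y side and 11.5 mm above the rim; the hinge axis runs along the tumbler's x
- bail_bar (a point): middle of the bail's crossbar, on the rod's axis; the rod runs 35 mm to either side, along the tumbler's x. From the hinge it lies 180 mm x cos(angle) towards the tumbler's -y and 180 mm x sin(angle) up
- bail_plate (a point): centre of the upper face of the thumb plate, a flat plate 66 x 38 mm joining the legs just inside the crossbar, 157 mm from the hinge: the place to press the bail shut. When shut this face is 14.5 mm above the rim, 69 mm from the bowl's axis on the tumbler's -y side
- catch (a point): where the crossbar's middle lies when shut: 92 mm from the bowl's axis on the tumbler's -y side, 11.5 mm above the rim. Outside it is the spring catch, a sprung blade 24 mm wide whose rounded nose overhangs the rod from 93 mm outward, to 10.5 mm above its axis. The rod pushes it aside, then it snaps back over the rod: this takes 6 to 12 N on the thumb plate; with less the bail stops near 0.06 rad
- dial: bystander: loose brass dial blank, a flat disc 124 mm in diameter and 7 mm thick with a small lug and ring at its edge and a pointer on top, but no knob; origin at the centre of its underside
- burnisher: bystander: burnisher 155 mm long with a dark wooden handle, lying flat; origin underneath, near its middle
- brass_pot: bystander: small round brass pot, 50 mm in diameter and 50 mm tall; origin at the centre of its underside
- ewer: bystander: copper ewer with a spout, 262 mm tall and 144 mm across its belly; origin at the centre of its foot
Things that resemble listed ones, but are neither listed nor needed, are in the scene too. Of the things that look like the lid, the smallest one is meant.

How it is judged (in metres and radians):
On the way, in this order (a step that is already met when the one before it is completed fails the run):
1. the lid sits seated and level on the bowl's rim (horizontal distance between lid_seat and tumbler_rim below 0.006 m and z of lid_seat in the frame of tumbler_rim between -0.003 and 0.003 m and angle between lid's own z axis and vertical below 0.03 rad), for 0.2 s.
2. the bail is shut over the lid, its crossbar under the catch's nose (value of joint bail below 0.025 rad and horizontal distance between lid_seat and tumbler_rim below 0.006 m), for 0.2 s.
At the end, for the whole second after the job is handed in: the lid lies at rest on the bowl's rim, centred within 6 mm, at the rim's height within 3 mm and level within 0.03 rad; the bail is shut to below 0.025 rad, its crossbar held under the catch's nose; the dial, burnisher, pot and ewer are within 30 mm of where they started (all of step 2 and z of lid_seat in the frame of tumbler_rim between -0.003 and 0.003 m and angle between lid's own z axis and vertical below 0.03 rad and linear speed of lid below 0.02 m/s and distance of each of dial, burnisher, brass_pot, ewer from where it was at the start of the episode below 0.03 m); the robot touches nothing.
It fails at once if the lid is dropped: it falls free faster than 0.6 m/s (a drop of about 20 mm) (contact force between the fingers and lid below 0.05 N and linear speed of lid above 0.6 m/s).
It fails at once if the dial, burnisher, pot or ewer is shifted by more than 30 mm (distance of any of dial, burnisher, brass_pot, ewer from where it was at the start of the episode above 0.03 m).
It fails at once if the ewer is tipped (angle between ewer's own z axis and vertical above 0.35 rad).
It also fails if it takes over 64 s, if anything falls off the work surface, if the arm or the gripper's body presses on something with over 40 N, if the wrist force passes 120 N, or if a joint passes its speed limit or range.

## Working session

There is one attempt and no reset: what is moved stays moved. The work goes in short steps, Python scripts to look and compute and a tool call to move; the robot and the scene stay as the last step left them, time stands still between calls to the robot, and variables do not carry over. Pictures are saved under pics/ and viewed, at most 10 in all, crops included, and the job is handed in when it is done.

Besides the shell and the picture viewer there is one more tool, called after "Call:" in YAML: its name, and indented under it one key for each argument. send_rows: Moves the arm, as the interface text tells. Its arguments: {"type":"object","properties":{"increments":{"type":"array"},"squeeze":{"type":"number"}},"required":["increments"]}

```bash
mkdir -p pics; cat > h.py <<'E'
import numpy as np, cv2
from plant import robot
def snap(cam,name):
    p,d=robot.camera(cam); cv2.imwrite(f'pics/{name}.png',p[:,:,::-1]); np.savez(f'{name}.npz',p=p,d=d); return p,d
def cloud(cam,d):
    c=robot.get_calibration(cam); K=np.array(c['mtx']); T=np.linalg.inv(np.array(c['world_to_cam']))
    v,u=np.mgrid[:d.shape[0],:d.shape[1]]
    X=np.stack([(u-K[0,2])/K[0,0]*d,-(v-K[1,2])/K[1,1]*d,-d,np.ones_like(d)],-1)@T.T
    return X[...,:3]
E
python3 - <<'E'
from h import *
np.set_printoptions(precision=1,suppress=True)
for c in ['top','side']:
    snap(c,c+'0')
    for t in ['lid_knob','lid','tumbler','tumbler_rim','bail_bar','bail_hinge','catch','bail_plate','dial','burnisher','brass_pot','ewer']:
        print(c,t,[(np.array(r['point']).round().tolist(),round(r['confidence'],2)) for r in robot.pinpoint(c,t)])
s=robot.read_state();print({k:np.round(v,2) for k,v in s.items()})
a=cv2.imread('pics/top0.png');b=cv2.imread('pics/side0.png')
E
```

```text
top lid_knob [([439.0, -649.0, 57.0], 0.72), ([247.0, -407.0, 61.0], 0.62), ([630.0, -223.0, 44.0], 0.58)]
top lid [([634.0, -225.0, -0.0], 0.78), ([244.0, -405.0, 0.0], 0.65), ([440.0, -647.0, -1.0], 0.61)]
top tumbler [([459.0, 131.0, 142.0], 0.56)]
top tumbler_rim [([483.0, 43.0, 131.0], 0.85), ([795.0, 116.0, -0.0], 0.22)]
top bail_bar []
top bail_hinge [([457.0, 134.0, 142.0], 0.94)]
top catch [([504.0, -45.0, 144.0], 0.62)]
top bail_plate [([440.0, 200.0, 280.0], 0.59)]
top dial [([463.0, -312.0, 1.0], 0.9), ([634.0, -225.0, -2.0], 0.5)]
top burnisher [([796.0, 112.0, -0.0], 0.47)]
top brass_pot []
top ewer [([609.0, -459.0, 0.0], 0.98)]
side lid_knob [([632.0, -226.0, 46.0], 0.87), ([444.0, -648.0, 59.0], 0.87), ([244.0, -404.0, 59.0], 0.77)]
side lid [([440.0, -651.0, 3.0], 0.91), ([249.0, -410.0, -0.0], 0.72), ([630.0, -224.0, -2.0], 0.61)]
side tumbler [([482.0, 49.0, 3.0], 0.65)]
side tumbler_rim [([482.0, 48.0, 126.0], 0.83)]
side bail_bar [([434.0, 211.0, 300.0], 0.97), ([483.0, 46.0, 127.0], 0.66)]
side bail_hinge [([462.0, 132.0, 144.0], 0.58)]
side catch [([509.0, -41.0, 144.0], 0.8)]
side bail_plate [([612.0, -463.0, 2.0], 0.24)]
side dial [([464.0, -311.0, -0.0], 0.84), ([404.0, -486.0, 1.0], 0.28)]
side burnisher [([793.0, 118.0, 1.0], 0.5)]
side brass_pot [([433.0, 210.0, 302.0], 0.56), ([402.0, -486.0, 4.0], 0.55)]
side ewer [([609.0, -460.0, 1.0], 0.82), ([632.0, -225.0, 6.0], 0.54)]
{'t': np.float64(1.3), 'joint_positions': array([-78.7,  29.9,  -2.1,  91.6,   1.2,  58.5,  -6.5]), 'qd': array([ 0. , -0.1,  0.1,  0. ,  0.1,  0. , -0. ]), 'joint_efforts': array([  0. , -92.7,   2. , -37. ,   0. ,   0. ,  -0. ]), 'eef_pos': array([165.4, 602.7, 242.3]), 'orientation': array([-180. ,    0. ,  164.7]), 'contact_force': array([-0.2, -0.1,  0.1]), 'wrist_torque': array([-0.,  0.,  0.]), 'finger_force': np.float64(0.0), 'width': np.float64(85.36)}
```

View pics/top0.png

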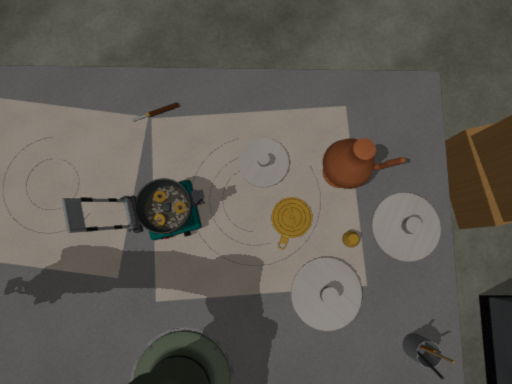

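View pics/side0.png

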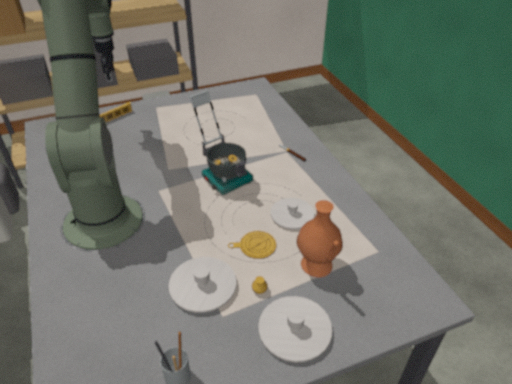

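The top view shows the smallest knobbed lid at px (264,161), the tumbler at (165,205) with its bail leaning back to (75,215), and the dial at (292,217). The side view agrees. Next I'll refine the positions with depth.

```bash
cat >> h.py <<'E'
from scipy.optimize import least_squares
def circ(P,c0,r0):
    f=least_squares(lambda q:np.hypot(P[:,0]-q[0],P[:,1]-q[1])-q[2],[*c0,r0],loss='soft_l1',f_scale=1.5); return f.x
def sel(X,c,r,z0,z1):
    m=(np.hypot(X[...,0]-c[0],X[...,1]-c[1])<r)&(X[...,2]>z0)&(X[...,2]<z1); return m
E
python3 - <<'E'
from h import *
np.set_printoptions(precision=1,suppress=True)
for c in ['top','side']:
    d=np.load(c+'0.npz')['d'];X=cloud(c,d)
    for n,ctr in [('lid',(631,-225)),('L2',(440,-649)),('L3',(247,-407))]:
        m=sel(X,ctr,140,8,24);P=X[m]
        # outline via min enclosing / hull
        h=cv2.convexHull(P[:,:2].astype(np.float32))[:,0]
        print(c,n,m.sum(),'ztop',np.median(P[:,2]),'hull circ',circ(h,ctr,80),'mean',P.mean(0))
        K=X[sel(X,ctr,32,34,75)]
        if len(K): hk=cv2.convexHull(K[:,:2].astype(np.float32))[:,0];print('  knob',len(K),'ztop',np.percentile(K[:,2],[50,90]),circ(hk,ctr,18),K.mean(0))
    m=sel(X,(483,45),84,122,138);P=X[m];R=P[np.hypot(P[:,0]-483,P[:,1]-45)>62]
    print(c,'rim',len(R),np.median(R[:,2]),circ(R,(483,45),73))
    h=cv2.convexHull(R[:,:2].astype(np.float32))[:,0];print(' hull',circ(h,(483,45),75))
    B=X[sel(X,(440,205),60,230,330)]; 
    if len(B): print(c,'bail',len(B),B.mean(0),B[:,2].min(),B[:,2].max(),np.percentile(B[:,:2],[2,98],axis=0))
    Cc=X[sel(X,(506,-44),25,140,170)]
    if len(Cc): print('catch',len(Cc),Cc.mean(0),Cc.max(0))
E
```

```text
top lid 1865 ztop 15.943519177026019 hull circ [ 602.2 -244.1  103.1] mean [ 629.  -225.8   15.9]
  knob 131 ztop [55.8 57.9] [ 631.9 -225.    17.4] [ 630.5 -224.9   54.4]
top L2 3128 ztop 21.082443514436477 hull circ [ 439.8 -652.   101.6] mean [ 438.  -649.    20.9]
  knob 241 ztop [72.5 74.3] [ 439.7 -651.4   23.7] [ 439.1 -646.7   68.4]
top L3 3583 ztop 20.801958588601792 hull circ [ 244.6 -409.1  101.6] mean [ 243.8 -407.7   20.7]
  knob 241 ztop [72.6 74.4] [ 244.8 -408.7   23.3] [ 245.8 -406.1   69.9]
top rim 336 128.93644472183138 [481.6  45.4  72.6]
 hull [481.9  46.   74.8]
top bail 790 [440.8 195.2 282.4] 230.149585878837 309.6959251004225 [[403.9 164. ]
 [482.1 213.9]]
catch 86 [508.4 -54.2 150.9] [522.6 -42.8 156.5]
side lid 937 ztop 15.805020646254889 hull circ [ 597.2 -227.4  104.8] mean [ 625.2 -228.5   15.7]
  knob 101 ztop [53.8 57.9] [ 629.9 -224.7   18.8] [ 628.4 -228.5   51.2]
side L2 3221 ztop 20.553109423746037 hull circ [ 438.3 -650.2  102.3] mean [ 434.5 -659.1   20.4]
  knob 281 ztop [71.1 74.1] [ 438.1 -650.8   23.9] [ 435.  -656.4   66.6]
side L3 2441 ztop 20.513617091251263 hull circ [ 242.6 -407.7  102.3] mean [ 240.6 -416.7   20.3]
  knob 231 ztop [70.7 74.2] [ 243.2 -408.4   24.2] [ 241.8 -414.7   65.6]
side rim 191 127.76130078941799 [480.1  46.7  73. ]
 hull [479.5  46.7  76.1]
side bail 306 [439.6 195.5 279.8] 230.49464993717697 311.7447247941934 [[403.6 164.4]
 [481.2 214.6]]
catch 37 [505.4 -52.9 149.5] [521.7 -38.9 154.9]
```

Call:
send_rows:
  increments:
    - [0.085,[0,0,-0.04],7]
    - [0.085,[0,0,-0.08],14]
    - [0.085,[0,0,-0.12],21]
    - [0.085,[0,0,-0.16],28]
    - [0.085,[0,0,-0.18],35]

```text
t: 1.72
eef_pos: [165.6, 603.2, 427.4]
orientation: [179.8, -0.2, 129.3]
contact_force: [-0.3, 0.7, -0.1]
width: 84.8
finger_force: 0.0
```

Call:
send_rows:
  increments:
    - [0.085,[0,0,0],7]
    - [0.085,[0,0,0],14]
    - [0.085,[0,0,0],21]
    - [0.085,[0,0,0],24.5]
    - [0.085,[0,0,0],24.5]

```text
t: 2.13
eef_pos: [165.2, 602.7, 422.3]
orientation: [180.0, 0.0, 105.0]
contact_force: [-0.3, -0.4, 0.3]
width: 85.1
finger_force: 0.0
```

```bash
cat >> h.py <<'E'
def go(x,y,z):
    s=robot.read_state();p=np.array(s['eef_pos']);a=np.radians(s['orientation'][2])
    d=np.array([x,y,z])-p;return s['orientation'],p,np.round([d[0]*np.cos(a)+d[1]*np.sin(a),d[0]*np.sin(a)-d[1]*np.cos(a),-d[2]],1)
E
python3 - <<'E'
from h import *
print(go(631.5,-225,400))
d=np.load('top0.npz')['d'];X=cloud('top',d)
P=X[sel(X,(631,-225),86,10,20)];h=cv2.convexHull(P[:,:2].astype(np.float32))[:,0];print(circ(h,(631,-225),78))
d=np.load('side0.npz')['d'];X=cloud('side',d)
P=X[sel(X,(631,-225),86,10,20)];h=cv2.convexHull(P[:,:2].astype(np.float32))[:,0];print(circ(h,(631,-225),78))
E
```

```text
(array([1.79995093e+02, 5.48569359e-03, 1.04979143e+02]), array([165.22704791, 602.72665411, 422.29045922]), array([-920.1,  236.5,   22.3]))
[ 632.46181828 -224.98969194   77.33817391]
[ 631.36374394 -223.48769802   78.73465693]
```

Call:
send_rows:
  increments:
    - [0.085,[-0.0385,0.0099,0],0]
    - [0.085,[-0.077,0.0198,0],0]
    - [0.085,[-0.1155,0.0297,0],0]
    - [0.085,[-0.154,0.0396,0],0]
    - [0.085,[-0.1925,0.0495,0],0]

```text
t: 2.55
eef_pos: [264.1, 428.0, 422.3]
orientation: [180.0, -0.0, 105.3]
contact_force: [0.3, 0.7, -0.1]
width: 84.9
finger_force: 0.0
```

Call:
send_rows:
  increments:
    - [0.085,[-0.0385,0.0099,0],0]
    - [0.085,[-0.077,0.0198,0],0]
    - [0.085,[-0.1155,0.0297,0],0]
    - [0.085,[-0.154,0.0396,0],0]
    - [0.085,[-0.1925,0.0495,0],0]

```text
t: 2.97
eef_pos: [362.1, 255.1, 422.5]
orientation: [180.0, -0.0, 105.3]
contact_force: [1.0, 0.4, 0.4]
width: 85.0
finger_force: 0.0
```

Call:
send_rows:
  increments:
    - [0.085,[-0.0385,0.0099,0],0]
    - [0.085,[-0.077,0.0198,0],0]
    - [0.085,[-0.1155,0.0297,0],0]
    - [0.085,[-0.154,0.0396,0],0]
    - [0.085,[-0.1925,0.0495,0],0]

```text
t: 3.38
eef_pos: [460.2, 82.1, 422.7]
orientation: [179.9, -0.0, 105.3]
contact_force: [0.7, 1.3, -0.7]
width: 85.1
finger_force: 0.0
```

Call:
send_rows:
  increments:
    - [0.085,[-0.0385,0.0099,0],0]
    - [0.085,[-0.077,0.0198,0],0]
    - [0.085,[-0.1155,0.0297,0],0]
    - [0.085,[-0.154,0.0396,0],0]
    - [0.085,[-0.1925,0.0495,0],0]

```text
t: 3.8
eef_pos: [558.5, -90.5, 422.3]
orientation: [180.0, -0.0, 105.4]
contact_force: [0.6, 1.6, 0.3]
width: 85.2
finger_force: 0.0
```

```bash
python3 -c "
from h import *
print(go(631.8,-224.7,130));print(robot.read_state()['joint_positions'])"
```

```text
(array([ 1.79981209e+02, -4.09427387e-03,  1.05375984e+02]), array([558.51239034, -90.49473703, 422.31017984]), array([-148.8,   35.1,  292.3]))
[-26.25256767  20.03000138  41.53348517  87.04122977 -13.43799867
  78.00695883  31.72928641]
```

Call:
send_rows:
  increments:
    - [0.085,[-0.036,0.009,0.01],0]
    - [0.085,[-0.072,0.018,0.035],0]
    - [0.085,[-0.108,0.026,0.06],0]
    - [0.085,[-0.136,0.031,0.09],0]
    - [0.085,[-0.142,0.033,0.13],0]

```text
t: 4.22
eef_pos: [627.3, -221.6, 295.5]
orientation: [179.9, 0.2, 105.1]
contact_force: [0.8, 0.4, -0.5]
width: 85.3
finger_force: 0.0
```

Call:
send_rows:
  increments:
    - [0.085,[0,0,0.04],0]
    - [0.085,[0,0,0.08],0]
    - [0.085,[0,0,0.12],0]
    - [0.085,[0,0,0.15],0]
    - [0.085,[0,0,0.15],0]

```text
t: 4.63
eef_pos: [623.8, -215.2, 139.7]
orientation: [-179.6, -0.3, 105.3]
contact_force: [-0.2, 0.8, -0.4]
width: 85.0
finger_force: 0.0
```

```bash
python3 -c "
from h import *
robot.camera('side')
print([r for r in robot.pinpoint('side','lid_knob')])
print(go(631.8,-224.7,36))"
```

```text
[{'point': [629.9, -224.2, 45.7], 'confidence': 0.94}, {'point': [241.9, -405.7, 54.5], 'confidence': 0.87}, {'point': [440.4, -648.2, 59.2], 'confidence': 0.6}]
(array([-1.79950811e+02, -1.13225266e-02,  1.05235703e+02]), array([ 626.35788197, -216.78933698,  146.02682154]), array([ -9.1,   3.2, 110. ]))
```

Call:
send_rows:
  increments:
    - [0.085,[-0.005,0.002,0.02],0]
    - [0.085,[-0.009,0.003,0.04],0]
    - [0.085,[-0.009,0.003,0.05],0]
    - [0.085,[-0.009,0.003,0.05],0]
    - [0.085,[-0.009,0.003,0.05],0]

```text
t: 5.15
eef_pos: [632.2, -224.6, 97.3]
orientation: [179.9, 0.0, 105.2]
contact_force: [-0.4, 0.2, 1.2]
width: 84.8
finger_force: 0.0
```

```bash
python3 -c "
from h import *
print(go(631.5,-224.7,36))"
```

```text
(array([1.79935056e+02, 3.76530549e-02, 1.05183648e+02]), array([ 632.16687899, -224.57037473,   97.25109757]), array([ 0. , -0.7, 61.3]))
```

Call:
send_rows:
  increments:
    - [0.085,[0,0,0.015],0]
    - [0.085,[0,0,0.03],0]
    - [0.085,[0,0,0.045],0]
    - [0.085,[0,0,0.056],0]
    - [0.085,[0,0,0.06],0]

```text
t: 5.57
eef_pos: [630.7, -224.0, 33.4]
orientation: [-179.9, -0.1, 105.2]
contact_force: [0.4, -0.0, -0.1]
width: 84.7
finger_force: 0.0
```

Call:
send_rows:
  increments:
    - [0.06,[0,0,0],0]
    - [0.045,[0,0,0],0]
    - [0.03,[0,0,0],0]
    - [0.03,[0,0,0],0]
    - [0.03,[0,0,0],0]
  squeeze: 60

```text
t: 5.98
eef_pos: [632.0, -224.6, 36.6]
orientation: [179.9, 0.0, 105.2]
contact_force: [-2.0, 0.1, 5.7]
width: 34.3
finger_force: 59.3
```

Call:
send_rows:
  increments:
    - [0.03,[0,0,0],0]
    - [0.03,[0,0,0],0]
    - [0.03,[0,0,0],0]
    - [0.03,[0,0,0],0]
    - [0.03,[0,0,0],0]

```text
t: 6.4
eef_pos: [632.0, -224.6, 36.6]
orientation: [179.9, 0.0, 105.2]
contact_force: [-0.7, 0.7, 6.8]
width: 34.4
finger_force: 59.5
```

Call:
send_rows:
  increments:
    - [0.03,[0,0,-0.01],0]
    - [0.03,[0,0,-0.03],0]
    - [0.03,[0,0,-0.06],0]
    - [0.03,[0,0,-0.09],0]
    - [0.03,[0,0,-0.12],0]

```text
t: 6.82
eef_pos: [631.3, -224.5, 157.7]
orientation: [-180.0, 0.0, 105.1]
contact_force: [0.0, -0.9, -2.0]
width: 34.6
finger_force: 60.1
```

Call:
send_rows:
  increments:
    - [0.03,[0,0,-0.03],0]
    - [0.03,[0,0,-0.055],0]
    - [0.03,[0,0,-0.07],0]
    - [0.03,[0,0,-0.08],0]
    - [0.03,[0,0,-0.08],0]

```text
t: 7.23
eef_pos: [632.2, -224.7, 238.1]
orientation: [179.8, 0.1, 105.2]
contact_force: [-0.2, -0.4, -1.9]
width: 34.1
finger_force: 60.2
```

```bash
python3 -c "
from h import *
snap('side','side1')
print(robot.pinpoint('side','lid_knob')[:2],robot.read_state()['width'])
print(go(482,45.7,237))"
```

```text
[{'point': [441.2, -647.7, 57.1], 'confidence': 0.82}, {'point': [625.9, -224.4, 246.1], 'confidence': 0.77}] 34.20223064601674
(array([-1.79980878e+02, -2.95845443e-02,  1.05159844e+02]), array([ 631.39313645, -224.14438223,  235.11574696]), array([299.5, -73.6,  -1.9]))
```

View pics/side1.png

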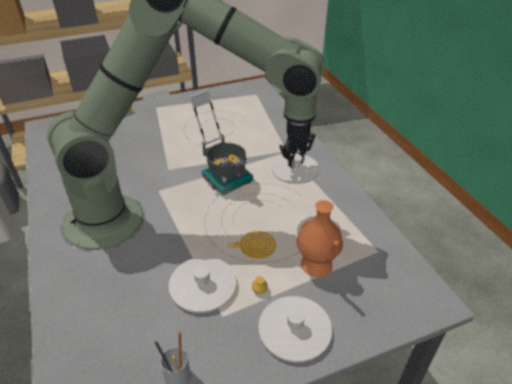

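The picture shows the lid hanging level in the gripper at px (293,165). I'll carry it over the bowl next.

Call:
send_rows:
  increments:
    - [0.03,[0.015,-0.0037,0],0]
    - [0.03,[0.045,-0.011,0],0]
    - [0.03,[0.08,-0.0196,0],0]
    - [0.03,[0.115,-0.028,0],0]
    - [0.03,[0.15,-0.037,0],0]

```text
t: 7.75
eef_pos: [555.0, -88.0, 234.1]
orientation: [-179.9, -0.0, 105.1]
contact_force: [0.6, 1.5, -2.8]
width: 34.0
finger_force: 60.3
```

Call:
send_rows:
  increments:
    - [0.03,[0.035,-0.0086,0],0]
    - [0.03,[0.07,-0.017,0],0]
    - [0.03,[0.105,-0.026,0],0]
    - [0.03,[0.135,-0.033,0],0]
    - [0.03,[0.15,-0.037,0],0]

```text
t: 8.17
eef_pos: [479.4, 49.0, 234.4]
orientation: [-179.8, -0.1, 105.3]
contact_force: [1.3, 0.6, -2.0]
width: 34.1
finger_force: 60.3
```

Call:
send_rows:
  increments:
    - [0.03,[0,0,0],0]
    - [0.03,[0,0,0],0]
    - [0.03,[0,0,0],0]
    - [0.03,[0,0,0],0]
    - [0.03,[0,0,0],0]

```text
t: 8.58
eef_pos: [482.0, 44.8, 235.4]
orientation: [-180.0, 0.0, 105.1]
contact_force: [-0.3, 0.5, -1.9]
width: 34.4
finger_force: 60.3
```

```bash
cat > m.py <<'E'
from h import *
import sys
np.set_printoptions(precision=1,suppress=True)
n=sys.argv[1]
o,p,_=go(482,45.7,190); print(o,p,_,robot.read_state()['contact_force'])
for c in ['top','side']:
    _,d=snap(c,c+n);X=cloud(c,d); zt=p[2]-36.6+16
    P=X[sel(X,p,90,zt-6,zt+6)]
    if len(P)>30:
        h=cv2.convexHull(P[:,:2].astype(np.float32))[:,0]
        hh=h[np.hypot(*(h-p[:2]).T)>70]
        f=least_squares(lambda q:np.hypot(hh[:,0]-q[0],hh[:,1]-q[1])-78,p[:2],loss='soft_l1').x
        A=np.c_[P[:,:2]-p[:2],np.ones(len(P))];g=np.linalg.lstsq(A,P[:,2],rcond=None)[0]
        print(c,len(P),'lid ctr',f,'free',circ(hh,p[:2],78),'slope',g[:2].round(3),'ztop',g[2],'n',len(hh))
E
python3 m.py 2
```

```text
[-180.     0.   105.1] [482.   44.8 235.4] [ 0.8  0.2 45.4] [-0.3  0.5 -1.9]
top 1897 lid ctr [481.6  44.6] free [481.3  44.   77.3] slope [-0.  0.] ztop 214.4254873022307 n 42
side 700 lid ctr [479.9  44.5] free [479.9  44.3  77.8] slope [-0.  0.] ztop 214.82601125845875 n 27
```

Call:
send_rows:
  increments:
    - [0.03,[0.001,0.0005,0.01],0]
    - [0.03,[0.0013,0.0005,0.03],0]
    - [0.03,[0.0013,0.0005,0.05],0]
    - [0.03,[0.0013,0.0005,0.06],0]
    - [0.03,[0.0013,0.0005,0.062],0]

```text
t: 9.1
eef_pos: [481.1, 46.8, 171.7]
orientation: [-179.8, 0.0, 105.1]
contact_force: [0.0, -0.3, -2.3]
width: 34.6
finger_force: 60.3
```

Call:
send_rows:
  increments:
    - [0.03,[0,0,0],0]
    - [0.03,[0,0,0],0]
    - [0.03,[0,0,0],0]
    - [0.03,[0,0,0],0]
    - [0.03,[0,0,0],0]

```text
t: 9.52
eef_pos: [482.1, 47.3, 174.1]
orientation: [179.9, -0.0, 105.2]
contact_force: [0.3, -0.2, -2.1]
width: 34.3
finger_force: 60.3
```

```bash
python3 m.py 3
```

```text
[179.9  -0.  105.2] [482.1  47.3 174.1] [ -1.5  -0.6 -15.9] [ 0.3 -0.2 -2.1]
top 1621 lid ctr [481.5  47.3] free [481.5  47.3  78. ] slope [ 0. -0.] ztop 153.17702013136758 n 38
side 673 lid ctr [480.2  48.7] free [480.2  49.4  78.7] slope [ 0. -0.] ztop 153.21924604606653 n 30
```

Call:
send_rows:
  increments:
    - [0.03,[-0.0015,-0.0003,0],0]
    - [0.03,[-0.0015,-0.0003,0.002],0]
    - [0.03,[-0.0015,-0.0003,0.004],0]
    - [0.03,[-0.0015,-0.0003,0.006],0]
    - [0.03,[-0.0015,-0.0003,0.007],0]

```text
t: 10.03
eef_pos: [481.9, 45.6, 166.2]
orientation: [-180.0, 0.0, 105.2]
contact_force: [-0.3, 0.7, -2.1]
width: 34.5
finger_force: 60.3
```

Call:
send_rows:
  increments:
    - [0.03,[0,0,0.001],0]
    - [0.03,[0,0,0.002],0]
    - [0.03,[0,0,0.003],0]
    - [0.03,[0,0,0.004],0]
    - [0.03,[0,0,0.004],0]

```text
t: 10.45
eef_pos: [482.0, 45.7, 162.5]
orientation: [-180.0, -0.0, 105.2]
contact_force: [-0.0, 0.5, -2.3]
width: 34.3
finger_force: 60.3
```

Call:
send_rows:
  increments:
    - [0.03,[0,0,0.001],0]
    - [0.03,[0,0,0.002],0]
    - [0.03,[0,0,0.003],0]
    - [0.03,[0,0,0.004],0]
    - [0.03,[0,0,0.005],0]

```text
t: 10.87
eef_pos: [482.0, 46.0, 157.5]
orientation: [180.0, -0.0, 105.2]
contact_force: [-1.4, 5.6, 0.9]
width: 34.1
finger_force: 60.6
```

Call:
send_rows:
  increments:
    - [0.03,[0,0,0.0005],0]
    - [0.03,[0,0,0.001],0]
    - [0.03,[0,0,0.001],0]
    - [0.03,[0,0,0.001],0]
    - [0.03,[0,0,0.001],0]

```text
t: 11.28
eef_pos: [482.0, 46.0, 156.9]
orientation: [180.0, -0.0, 105.2]
contact_force: [-5.6, 5.3, 10.6]
width: 34.5
finger_force: 61.7
```

```bash
python3 m.py 4
```

```text
[180.   -0.  105.2] [482.   46.  156.9] [ -0.3  -0.1 -33.1] [-5.6  5.3 10.6]
top 1582 lid ctr [482.   43.2] free [481.8  42.5  77.2] slope [ 0. -0.] ztop 135.99268310160977 n 31
side 672 lid ctr [481.   46.2] free [481.2  45.9  79. ] slope [0. 0.] ztop 136.41058726219276 n 27
```

Call:
send_rows:
  increments:
    - [0.04,[0,0,0],0]
    - [0.055,[0,0,0],0]
    - [0.085,[0,0,0],0]
    - [0.085,[0,0,0],0]
    - [0.085,[0,0,0],0]

```text
t: 11.8
eef_pos: [482.0, 45.5, 156.6]
orientation: [-180.0, 0.0, 105.1]
contact_force: [-0.1, -1.3, 0.4]
width: 84.3
finger_force: 0.0
```

Call:
send_rows:
  increments:
    - [0.085,[0,0,0],0]
    - [0.085,[0,0,-0.02],0]
    - [0.085,[0,0,-0.05],0]
    - [0.085,[0,0,-0.085],0]
    - [0.085,[0,0,-0.12],0]

```text
t: 12.22
eef_pos: [481.6, 45.1, 277.8]
orientation: [-179.9, 0.0, 105.1]
contact_force: [-0.2, 0.5, 0.3]
width: 85.0
finger_force: 0.0
```

Call:
send_rows:
  increments:
    - [0.0,[0,0,-0.04],0]
    - [0.0,[0,0,-0.08],0]
    - [0.0,[0,0,-0.12],0]
    - [0.0,[0,0,-0.14],0]
    - [0.0,[0,0,-0.14],0]

```text
t: 12.63
eef_pos: [483.2, 45.5, 420.6]
orientation: [179.7, -0.1, 105.2]
contact_force: [-0.2, -1.0, -0.3]
width: 25.0
finger_force: 0.0
```

```bash
python3 - <<'E'
from h import *
np.set_printoptions(precision=1,suppress=True)
for c in ['top','side']:
    _,d=snap(c,c+'5');X=cloud(c,d)
    P=X[sel(X,(482,46),76,130,142)];Q=P[np.hypot(P[:,0]-482,P[:,1]-46)<70]
    A=np.c_[Q[:,:2]-[482,46],np.ones(len(Q))];print(c,len(Q),np.linalg.lstsq(A,Q[:,2],rcond=None)[0].round(4))
    K=X[sel(X,(482,46),30,165,185)]
    if len(K)>10:print('knob',len(K),K.mean(0),circ(cv2.convexHull(K[:,:2].astype(np.float32))[:,0],(482,46),18))
    B=X[sel(X,(440,205),60,230,330)];print('bail',B.mean(0),B.max(0),B.min(0))
    for t in ['bail_bar','bail_plate','bail_hinge']: print(t,[(np.round(r['point']),r['confidence']) for r in robot.pinpoint(c,t)][:2])
print(go(482,46,400))
E
```

```text
top 1991 [  0.   -0.  136.1]
knob 171 [480.8  44.8 175.6] [481.4  45.7  17.8]
bail [433.5 189.5 275.5] [485.1 205.5 309.4] [401.  158.6 230.4]
bail_bar [(array([442., 208., 303.]), 0.93)]
bail_plate [(array([438., 198., 280.]), 0.92), (array([ 466., -310.,    1.]), 0.17)]
bail_hinge [(array([456., 132., 141.]), 0.77), (array([476.,  45., 166.]), 0.64)]
side 545 [ -0.    0.  136.5]
knob 70 [479.9  42.2 173.6] [479.9  45.   18.9]
bail [439.6 195.5 280. ] [485.1 220.8 311.1] [401.3 158.1 230.3]
bail_bar [(array([436., 212., 304.]), 0.82)]
bail_plate [(array([438., 203., 280.]), 0.89)]
bail_hinge [(array([461., 131., 144.]), 0.95)]
(array([-179.9,    0. ,  105.1]), array([481.8,  45.6, 416. ]), array([ 0.4,  0.3, 16. ]))
```

View pics/side5.png

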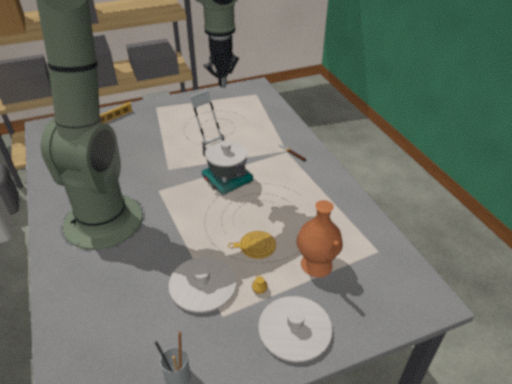

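The lid is on the bowl at px (227,152), level and with its top at z=136. The bail is still leaning back at about 2.04 rad. Next I'll bring the closed fingers in behind the bail.

Call:
send_rows:
  increments:
    - [0.0,[0.035,0,0],0]
    - [0.0,[0.075,0,0],0]
    - [0.0,[0.115,0,0],0]
    - [0.0,[0.155,0,0],0]
    - [0.0,[0.18,0,0],0]

```text
t: 13.45
eef_pos: [433.4, 223.1, 416.1]
orientation: [-180.0, -0.0, 105.3]
contact_force: [-0.4, -0.0, -0.5]
width: 0.5
finger_force: 0.0
```

Call:
send_rows:
  increments:
    - [0.0,[0.03,0,0],0]
    - [0.0,[0.03,0,0.02],0]
    - [0.0,[0.03,0,0.055],0]
    - [0.0,[0.03,0,0.09],0]
    - [0.0,[0.03,0,0.12],0]

```text
t: 13.87
eef_pos: [426.6, 248.0, 294.4]
orientation: [-180.0, 0.0, 105.2]
contact_force: [0.3, 1.3, 0.1]
width: -0.1
finger_force: 0.0
```

Call:
send_rows:
  increments:
    - [0.0,[0,0,0],0]
    - [0.0,[0,0,0],0]
    - [0.0,[0,0,0],0]
    - [0.0,[-0.007,0,0],0]
    - [0.0,[-0.015,0,0],0]

```text
t: 14.28
eef_pos: [431.7, 233.8, 298.0]
orientation: [179.9, -0.1, 105.2]
contact_force: [-0.8, 0.1, -0.7]
width: -0.2
finger_force: 0.0
```

```bash
cat > l.py <<'E'
from h import *
s=robot.read_state();p=s['eef_pos'];a=np.radians(15.2)
dx,dy=p[0]-481.8,p[1]-45.7
print('local x %.1f y %.1f z %.1f'%(dx*np.cos(a)+dy*np.sin(a),-dx*np.sin(a)+dy*np.cos(a),p[2]),np.round(s['contact_force'],1),np.round(s['orientation'],1),s['width'],s['t'])
E
python3 l.py; python3 -c "
from h import *
p,d=snap('side','side6');cv2.imwrite('pics/c6.png',cv2.resize(p[60:220,130:330,::-1],None,fx=3,fy=3))"
```

```text
local x 0.9 y 194.7 z 298.0 [-0.8  0.1 -0.7] [ 1.799e+02 -1.000e-01  1.052e+02] -0.23534713913692018 14.2833
```

View pics/c6.png

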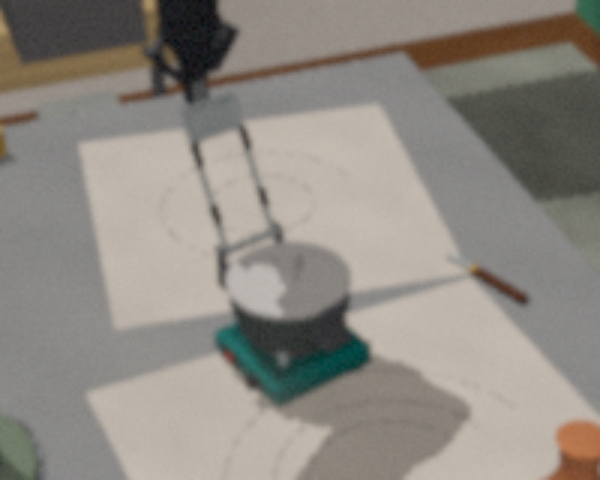

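The fingertips are right behind the plate, at crop px (205,95). Now I'll push the bail toward the catch side.

Call:
send_rows:
  increments:
    - [0.0,[-0.015,0,0],0]
    - [0.0,[-0.033,0,-0.002],0]
    - [0.0,[-0.052,0,-0.006],0]
    - [0.0,[-0.072,0,-0.009],0]
    - [0.0,[-0.09,0,-0.011],0]

```text
t: 14.75
eef_pos: [455.0, 145.6, 308.6]
orientation: [179.9, -0.0, 105.1]
contact_force: [-0.0, 1.5, -1.5]
width: 0.0
finger_force: 0.7
```

Call:
send_rows:
  increments:
    - [0.0,[-0.016,0,0],0]
    - [0.0,[-0.03,0,0.001],0]
    - [0.0,[-0.045,0,0.004],0]
    - [0.0,[-0.06,0,0.009],0]
    - [0.0,[-0.075,0,0.016],0]

```text
t: 15.17
eef_pos: [474.7, 73.6, 292.5]
orientation: [179.9, -0.0, 105.1]
contact_force: [-0.2, 0.6, 0.1]
width: -0.3
finger_force: 0.5
```

```bash
cat >> l.py <<'E'
p,d=robot.camera('side')
import sys
n=sys.argv[1] if len(sys.argv)>1 else None
if n: cv2.imwrite(f'pics/{n}.png',cv2.resize(p[60:220,130:330,::-1],None,fx=3,fy=3))
for t in ['bail_bar','bail_plate']:
    for r in robot.pinpoint('side',t)[:2]:
        q=np.array(r['point']);dx,dy=q[0]-481.8,q[1]-45.7
        yl=-dx*np.sin(a)+dy*np.cos(a);print(t,r['confidence'],'y %.1f z %.1f ang %.2f'%(yl,q[2],np.arctan2(q[2]-141.5,88-yl)))
E
python3 l.py c7
```

```text
local x 0.5 y 28.7 z 292.5 [-0.2  0.6  0.1] [179.9  -0.  105.1] -0.27091895156470824 15.1667
bail_bar 0.57 y 6.8 z 295.6 ang 1.09
bail_plate 0.71 y 19.7 z 278.9 ang 1.11
bail_plate 0.51 y 0.5 z 2.8 ang -1.01
```

View pics/c7.png

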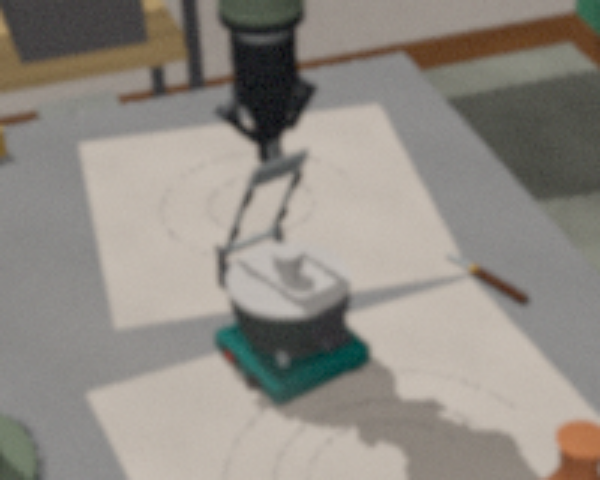

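The bail is now forward at about 1.1 rad, with the fingertips on its plate at crop px (272,160). I'll continue along the arc.

Call:
send_rows:
  increments:
    - [0.0,[-0.012,0,0.006],0]
    - [0.0,[-0.024,0,0.015],0]
    - [0.0,[-0.036,0,0.0245],0]
    - [0.0,[-0.048,0,0.036],0]
    - [0.0,[-0.057,0,0.049],0]

```text
t: 15.73
eef_pos: [489.7, 19.6, 243.1]
orientation: [179.9, -0.0, 105.2]
contact_force: [-0.3, 0.3, 0.6]
width: 0.3
finger_force: 0.3
```

Call:
send_rows:
  increments:
    - [0.0,[-0.008,0,0.012],0]
    - [0.0,[-0.015,0,0.026],0]
    - [0.0,[-0.02,0,0.037],0]
    - [0.0,[-0.023,0,0.047],0]
    - [0.0,[-0.026,0,0.056],0]

```text
t: 16.15
eef_pos: [496.0, -5.2, 186.1]
orientation: [180.0, -0.0, 105.2]
contact_force: [0.9, 1.1, 0.6]
width: -0.0
finger_force: 0.2
```

```bash
python3 l.py
```

```text
local x 0.4 y -52.8 z 186.1 [0.9 1.1 0.6] [180.   -0.  105.2] -0.018761714993890326 16.15
bail_bar 0.57 y -86.2 z 174.8 ang 0.19
bail_plate 0.54 y -61.8 z 172.6 ang 0.20
```

Call:
send_rows:
  increments:
    - [0.0,[-0.003,0,0.006],0]
    - [0.0,[-0.006,0,0.012],0]
    - [0.0,[-0.008,0,0.017],0]
    - [0.0,[-0.009,0,0.021],0]
    - [0.0,[-0.01,0,0.024],0]

```text
t: 16.72
eef_pos: [498.5, -15.0, 162.2]
orientation: [-180.0, -0.0, 105.2]
contact_force: [-1.1, 2.0, 2.3]
width: 0.0
finger_force: 1.2
```

Call:
send_rows:
  increments:
    - [0.0,[0,0,0.002],0]
    - [0.0,[0,0,0.004],0]
    - [0.0,[0,0,0.006],0]
    - [0.0,[0,0,0.007],0]
    - [0.0,[0,0,0.007],0]

```text
t: 17.13
eef_pos: [498.4, -15.2, 155.5]
orientation: [-180.0, -0.0, 105.2]
contact_force: [-0.6, -0.6, 0.6]
width: -0.1
finger_force: 0.5
```

```bash
python3 l.py
```

```text
local x 0.1 y -63.1 z 155.5 [-0.6 -0.6  0.6] [-180.    -0.   105.2] -0.14514957328334438 17.1333
bail_bar 0.67 y -87.6 z 139.1 ang -0.01
bail_plate 0.75 y -63.2 z 144.2 ang 0.02
```

Call:
send_rows:
  increments:
    - [0.0,[0,0,0.0005],0]
    - [0.0,[0,0,0.001],0]
    - [0.0,[0,0,0.0015],0]
    - [0.0,[0,0,0.0015],0]
    - [0.0,[0,0,0.0015],0]

```text
t: 17.7
eef_pos: [498.7, -15.2, 155.0]
orientation: [179.9, -0.0, 105.1]
contact_force: [-7.7, 0.9, 25.4]
width: 0.2
finger_force: 13.1
```

It's a firm stop at 25 N with the plate at shut height. I'll retreat upward and check.

Call:
send_rows:
  increments:
    - [0.0,[0,0,-0.01],0]
    - [0.0,[0,0,-0.04],0]
    - [0.0,[0,0,-0.08],0]
    - [0.0,[0,0,-0.12],0]
    - [0.0,[0,0,-0.15],0]

```text
t: 18.12
eef_pos: [498.6, -15.7, 307.1]
orientation: [179.9, 0.0, 105.1]
contact_force: [0.2, -0.3, 0.4]
width: 0.1
finger_force: 0.0
```

Call:
send_rows:
  increments:
    - [0.0,[0.02,0,-0.03],0]
    - [0.0,[0.05,0,-0.06],0]
    - [0.0,[0.09,0,-0.06],0]
    - [0.0,[0.12,0,-0.06],0]
    - [0.0,[0.12,0,-0.06],0]

```text
t: 18.53
eef_pos: [465.7, 106.3, 364.3]
orientation: [180.0, -0.1, 105.6]
contact_force: [0.1, 0.4, 0.1]
width: 0.0
finger_force: 0.0
```

```bash
python3 l.py c8; python3 - <<'E'
from h import *
np.set_printoptions(precision=2,suppress=True)
for c in ['top','side']:
    p,d=robot.camera(c);X=cloud(c,d);a=np.radians(15.2)
    dx,dy=X[...,0]-481.8,X[...,1]-45.7;lx=dx*np.cos(a)+dy*np.sin(a);ly=-dx*np.sin(a)+dy*np.cos(a);z=X[...,2]
    m=(abs(lx)<28)&(ly>-84)&(ly<-54)&(z>120)&(z<180);print(c,'plate z',np.median(z[m]),m.sum())
    m=(abs(lx)>42)&(abs(lx)<65)&(abs(ly)<40)&(z>120)&(z<150);A=np.c_[lx[m],ly[m],np.ones(m.sum())];print('lid',np.linalg.lstsq(A,z[m],rcond=None)[0].round(3))
    m=(np.hypot(lx,ly)<30)&(z>165)&(z<185);print('knob',X[m].mean(0),X[m][:,2].max())
    for t in ['dial','burnisher','brass_pot','ewer']:print(t,[np.round(r['point']) for r in robot.pinpoint(c,t)[:1]])
E
```

```text
local x 0.4 y 62.7 z 364.3 [0.1 0.4 0.1] [ 1.800e+02 -1.000e-01  1.056e+02] 0.003451795675861373 18.5333
bail_bar 0.83 y -87.5 z 138.1 ang -0.02
bail_plate 0.57 y -66.6 z 142.9 ang 0.01
top plate z 144.39784620029167 238
lid [  0.     0.   136.04]
knob [480.71  44.89 175.68] 179.88164047107466
dial [array([ 467., -309.,   -0.])]
burnisher [array([793., 115.,   2.])]
brass_pot [array([ 398., -484.,   -0.])]
ewer [array([ 605., -462.,   -1.])]
side plate z 143.8866467862087 74
lid [  0.01   0.02 136.72]
knob [479.24  42.28 174.42] 184.27642627699993
dial [array([ 463., -311.,    1.])]
burnisher [array([794., 117.,   2.])]
brass_pot [array([ 402., -485.,   -2.])]
ewer [array([ 609., -461.,    1.])]
```

View pics/c8.png

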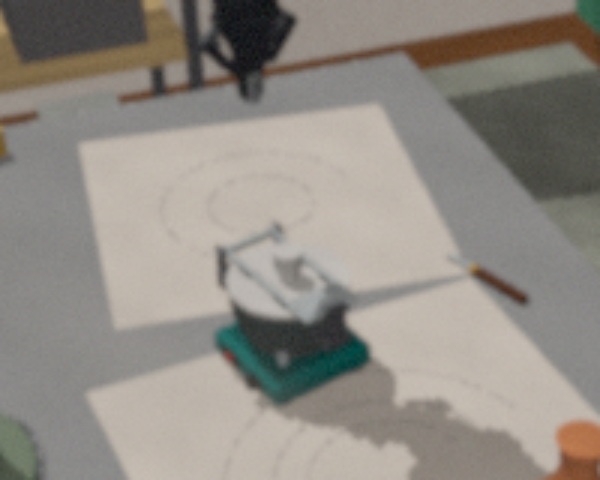

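The bail lies flat over the lid, with its plate at crop px (315,305). The plate measures 144.4 mm high (144.5 expected when shut), the lid is level at 136.0 mm, and the bystanders haven't moved.

```bash
python3 -c "
from plant import robot
print(robot.close_job())"
```

```text
the job is handed in; nothing more can be done
None
```

The job is handed in: the lid sits level on the bowl's rim, the bail is shut with its plate at the height expected under the catch, and the dial, burnisher, pot and ewer did not measurably move; no verdict came back.

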